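Set the clamp stud in the bench rail

ROBOT

A 6-joint arm with a two-finger parallel gripper is mounted at the origin on a cart in front of the work surface, level with it; the furniture and walls round the work are solid. World frame = base frame: x ahead of the robot, y to its left, z up, the work surface at z = 0. Lengths are in m, angles in degrees, forces in N, time in s.
With the tool pointing down it reaches from about 0.375 to 0.9 m from the base axis. Payload 3.1 kg.
Tool frame: the origin (TCP) lies midway between the tips of the shut fingers; the grasp point (between the pads) lies behind it (tcp_to_grasp is the z of the grasp point in the tool frame, in m); z points along the fingers, y is the direction in which the jaws open and shut (so a half turn about z gives the same grasp; the last joint's range is limited). The gripper opens to 87 mm and grips with 3 to 60 N. Pads are 19 mm wide; open, the fingers measure 117 mm over their backs; the gripper's body (75 mm by 190 mm) begins 51 mm behind the grasp point.
Start: joints at [-86.087, 30.224, 82.088, -0, 67.689, -10.227], TCP at [0.153, -0.606, 0.223] pointing down, gripper open.
Joint ranges: [-176.69, 176.69], [-43.24, 126.21], [12.49, 139.97], [-82, 262], [0, 151.66], [-163.58, 163.58]. Speed limits (degrees/s): [159.86, 159.86, 180, 180, 180, 180].

INTERFACE

Orientations are given as a 3x3 rotation matrix whose columns are the frame's x, y, z axes.
In Python, from station import * gives the robot as it stands. The module is installed in compiled form; this text tells all that it offers.
- The arm moves only by the shell command python3 -m jog 'ROWS' [OPENING]. ROWS is JSON, one flat list of numbers, 6 for each row, row after row: the shift along the tool's x, y, z in m, then the turn, a rotation vector about the tool's x, y, z in units of 10 degrees (1.0 is 10 degrees). A call has 1 to 8 rows; each row is the pose to reach, as a shift and turn from the pose commanded when the call began, along the tool's axes at that moment; what a row does not reach only later rows make up. A row lasts 1/8 s, in which the tool goes at most 62.5 mm and 10.7 degrees, less where a joint would pass 70% of its speed; a pose out of reach is approached as far as the arm can. A call with a gripper value outside its range is refused whole. OPENING is the opening, from -1 (shut) to 1 (fully open), set as the call begins (- or left out, the last holds). The fingers move at their own pace and stop on an object; the grip force is fixed at half the most. Time passes only in rows, so rows that repeat a pose let the fingers close. It gives the time, the measured TCP pose, the force and the opening at its end, in the units of the state.
- get_state(): the state, without advancing time (a new reading comes with each control period).
- snapshot(name): name is "side" or "top"; returns the picture (384x512x3 uint8, blue, green, red); there is no depth.
- calibration(name): a dict with "vfov" (degrees; the focal length in pixels is half the picture's height over the tangent of half this angle, whatever the lens; pixels are square), "cx", "cy" (the principal point, pixels), "T" (4x4, takes a point from camera to world coordinates). Camera axes: x right, y down, z forward; pixel columns grow to the right and rows downward; lengths in m; the calibration is good to about 2 mm. A picture is of the moment at which its call begins. calibration takes no time and is no camera call.
- close_job(): hands the job in, once; it reports no verdict.
Trained networks look in the newest picture that a camera, given by its name, has taken for a name from the list of things; names that differ only in an ending like _2 or _b are one class to them, and where a whole thing is asked for, a point or a joint stands for the part that bears it (a point fixed in the world has none). Each returns a list of dicts, best first, with "conf" (0 to 1); they miss things now and then, are a little off and sometimes report something else, mostly with a low value. They report only what shows in the picture. A call takes as long as a camera call.
- recognise(camera, query): "location" ([column, row] in pixels, amid what is visible of it).
- outline_of(camera, query): "region" (384x512 bool, what is visible of it) and "location" ([column, row] in pixels, amid what is visible of it).
The state is a dict: "time": time; "joint_positions": joint angles; "qvel": joint speeds; "effort": joint torques, N m; "ee_pos": TCP position; "eef_rot": TCP orientation; "ft_force": force on the tool from outside, world axes, zero at the start; "moment": the same for the moment, N m; "gripper_width": finger opening in m.
Only numpy, scipy, OpenCV 4.12 (cv2) and the standard library are available. Lean on these libraries where they do the work, as an engineer would, in place of code of your own. Each camera call takes 0.05 s, during which the arm holds its last target. There are 200 camera calls.

TASK

Mount the blue-gripped clamp stud in the T-slot rail: lower its oblong head lengthwise through the yellow-edged loading window down into the slot, slide it along the slot, still lengthwise, until it is level with the red index clips, then give it a quarter turn so the head lies across the slot and locks, and let go. Leave the black-gripped levelling foot where it stands.

Things in the scene. Friction and masses are not known exactly. Their poses are not given: they have to be found in the camera images.
- t_stud: Clamp stud, loose, upright, about 0.25 kg. Steel T head 52 (x) x 30 (y) x 8 mm; stem d 12; washer and nut d 32 at 32-41 mm height; on top a blue grip bar 58 (x) x 16 (y) mm, 58 to 88 mm above the underside, parallel to the head: grasp it across the 16 mm. Origin: centre of the head's underside, z up. A half turn about z changes nothing.
- round_foot: Levelling foot, not wanted, loose, upright: like the clamp stud, but with a round foot d 54 mm (too wide for the rail's window) and a black grip bar. Origin: centre of its underside, z up.
- rail: Fixed T-slot rail, x -50..175, y -45..45, 34 mm high. Origin: on the bench under the window's centre; x along the slot, away from the window; z up. Channel 74 mm wide, z 6 (floor) to 26 (under the lips). Yellow-edged window in the lips, 70 (x) x 44 mm, passes the head lengthwise, either way round. Beyond it the slot is 24 mm wide: only the stem passes; the head slides and turns freely below it.
- index: Pair of red index clips 10 mm wide, fixed on the rail's two lips, one each side of the slot, tops 37 mm above the bench. Origin: midway between them on the slot's centre line, at bench-top height; axes parallel to the rail's. The stud shall end up standing between them.

How it is judged:
By the outcome, as a careful person would: the job done as asked, in the order asked, and still so for the second after the job is handed in, with the robot touching nothing.
It also fails if it takes over 46 s, if anything falls off the work surface, if the arm or the gripper's body presses on something with over 40 N, if the wrist force passes 120 N, or if a joint passes its speed limit or range.

## Working session

There is one attempt and no reset: what is moved stays moved. The work goes in short steps, Python scripts to look and compute and a shell command to move; the robot and the scene stay as the last step left them, time stands still between calls to the robot, and variables do not carry over. Pictures are saved under pics/ and viewed, about 8 in all and at most 12, crops included, and the job is handed in when it is done.

```bash
mkdir -p pics; cat > h.py <<'E'
from station import *
import numpy as np, cv2
def proj(cam,P):
    c=calibration(cam);T=np.array(c["T"]);f=192/np.tan(np.radians(c["vfov"]/2))
    p=np.linalg.inv(T)@np.append(P,1);return np.array([c["cx"]+f*p[0]/p[2],c["cy"]+f*p[1]/p[2]])
def ray(cam,uv):
    c=calibration(cam);T=np.array(c["T"]);f=192/np.tan(np.radians(c["vfov"]/2))
    d=T[:3,:3]@np.array([(uv[0]-c["cx"])/f,(uv[1]-c["cy"])/f,1]);return T[:3,3],d
def onz(cam,uv,z):
    o,d=ray(cam,uv);return o+d*(z-o[2])/d[2]
E
python3 - <<'E'
from h import *
for c in("top","side"):
    im=snapshot(c);cv2.imwrite(f"pics/{c}0.png",im);k=calibration(c);print(c,k["vfov"],k["cx"],k["cy"],np.round(k["T"],3).tolist())
    for q in("t_stud","round_foot","rail","index"):
        r=outline_of(c,q)
        for x in r[:2]:
            m=x["region"].astype(np.uint8);ys,xs=np.nonzero(m)
            print(c,q,round(x["conf"],2),np.round(x["location"],1),m.sum(),(xs.min(),xs.max(),ys.min(),ys.max()),np.round(onz(c,x["location"],0.03),3), cv2.minAreaRect(np.c_[xs,ys].astype(np.float32)))
            np.save(f"pics/{c}_{q}.npy",m) if x is r[0] else 0
s=get_state();print(s["time"],np.round(s["eef_rot"],3).tolist(),s["ee_pos"],s["gripper_width"],{k for k in s})
import station;print(getattr(station,"tcp_to_grasp",None),[n for n in dir(station) if n[0]!="_"])
E
```

```text
top 53.56095150508671 265.3496008959382 193.48598989386858 [[-0.127, -0.967, 0.221, 0.275], [-0.992, 0.124, -0.025, 0.148], [-0.003, -0.222, -0.975, 0.873], [0.0, 0.0, 0.0, 1.0]]
top t_stud 0.76 [168.5 217.2] 554 (np.int64(158), np.int64(179), np.int64(203), np.int64(233)) [0.439 0.348 0.03 ] ((168.5, 218.0), (30.0, 21.0), 90.0)
top round_foot 0.91 [241.3 211.9] 501 (np.int64(230), np.int64(253), np.int64(194), np.int64(224)) [0.43  0.185 0.03 ] ((238.75001525878906, 209.25), (31.11269760131836, 21.920310974121094), 45.0)
top rail 0.8 [326.1 189.9] 3952 (np.int64(278), np.int64(380), np.int64(167), np.int64(214)) [ 0.456 -0.012  0.03 ] ((328.8177795410156, 190.35739135742188), (41.418853759765625, 100.65746307373047), 86.05481719970703)
side 46.88375337845156 249.0597758705764 184.0009182115718 [[0.997, -0.056, 0.06, 0.388], [-0.08, -0.484, 0.872, -0.612], [-0.02, -0.873, -0.487, 0.44], [0.0, 0.0, 0.0, 1.0]]
side t_stud 0.93 [238.5 123.2] 467 (np.int64(227), np.int64(252), np.int64(113), np.int64(142)) [0.438 0.441 0.03 ] ((238.28463745117188, 127.72309875488281), (25.55115509033203,
[... 284 characters left out ...]
64(286)) [ 0.455 -0.062  0.03 ] ((271.5998840332031, 236.99713134765625), (97.47450256347656, 63.2313346862793), 88.36341857910156)
side index 0.65 [285.7 230. ] 149 (np.int64(239), np.int64(300), np.int64(231), np.int64(238)) [ 0.485 -0.035  0.03 ] ((269.48150634765625, 234.4071044921875), (6.185551643371582, 61.075965881347656), 89.02897644042969)
0.5 [[0.97, 0.244, 0.0], [0.244, -0.97, 0.0], [0.0, -0.0, -1.0]] [ 0.15271909 -0.60601271  0.22252064] 0.08694209695693593 {'eef_rot', 'ft_force', 'joint_positions', 'ee_pos', 'moment', 'effort', 'time', 'qvel', 'gripper_width'}
-0.0187 ['Unreachable', 'calibration', 'close_job', 'get_state', 'outline_of', 'recognise', 'snapshot', 'tcp_to_grasp']
```

```bash
python3 - <<'E'
import cv2,numpy as np
a=cv2.imread("pics/top0.png")[140:260,140:400];b=cv2.imread("pics/side0.png")[90:310,190:350]
a=cv2.resize(a,None,fx=3,fy=3,interpolation=2);cv2.imwrite("pics/ca.png",a)
cv2.imwrite("pics/cb.png",cv2.resize(b,None,fx=2.7,fy=2.7,interpolation=2))
E
```

```text
(no output)
```

View pics/ca.png

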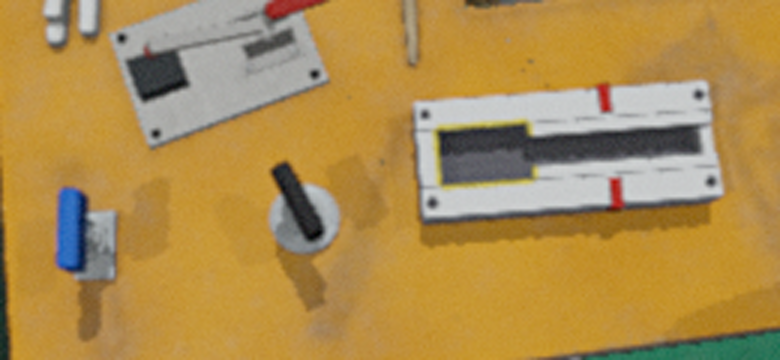

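View pics/cb.png

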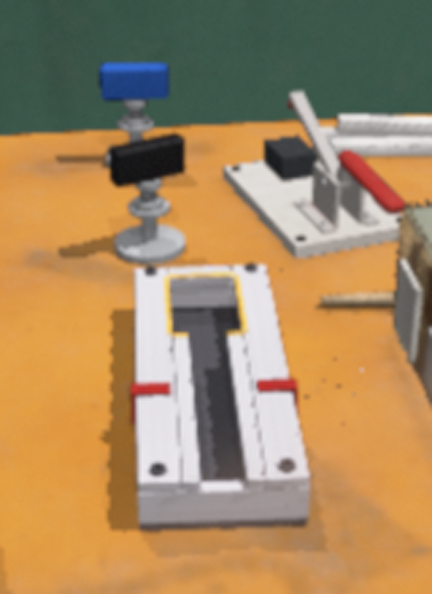

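View pics/side0.png

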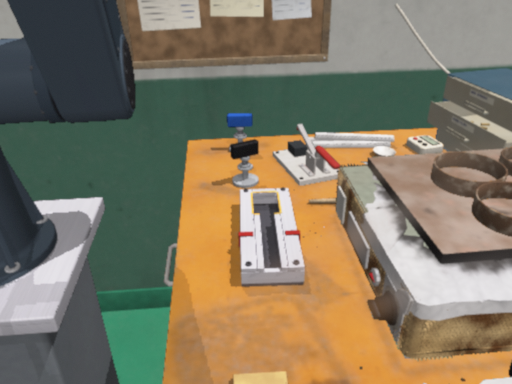

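```bash
cat > fit.py <<'E'
from h import *
from scipy.optimize import minimize
def box(x0,x1,y0,y1,z0,z1): return np.array([[x,y,z] for x in(x0,x1) for y in(y0,y1) for z in(z0,z1)])
def place(p,B,z=0):
    c,s=np.cos(p[2]),np.sin(p[2]);return B@np.array([[c,-s,0],[s,c,0],[0,0,1]]).T+[p[0],p[1],z]
def iou(cam,p,B,m,z=0):
    S=8;h=cv2.convexHull(np.array([proj(cam,q) for q in place(p,B,z)],np.float32))
    x,y,w,hh=cv2.boundingRect(m.astype(np.uint8));x-=15;y-=15;w+=30;hh+=30
    M=cv2.resize(m[y:y+hh,x:x+w].astype(np.uint8),None,fx=S,fy=S,interpolation=0)
    R=np.zeros_like(M);cv2.fillConvexPoly(R,np.round((h[:,0]-[x,y]+.5)*S).astype(np.int32),1)
    return (M&R).sum()/((M|R).sum())
def fit(ms,B,p0,z=0):
    f=lambda p:-sum(iou(c,p,B,m,z) for c,m in ms.items())
    return minimize(f,p0,method="Nelder-Mead",options=dict(initial_simplex=[p0]+[np.array(p0)+d for d in np.diag([.015,.015,.15])],xatol=1e-4,fatol=1e-4))
def hsv(im,lo,hi): return cv2.inRange(cv2.cvtColor(im,cv2.COLOR_BGR2HSV),lo,hi)>0
def big(m):
    n,l,s,_=cv2.connectedComponentsWithStats(m.astype(np.uint8));return l==1+np.argmax(s[1:,4])
BLUE=(100,120,50),(125,255,255)
GRIP=box(-.029,.029,-.008,.008,.058,.088);RAIL=box(-.05,.175,-.045,.045,0,.034)
E
python3 - <<'E'
from fit import *
I={c:cv2.imread(f"pics/{c}0.png") for c in("top","side")}
bl={c:big(hsv(I[c],*BLUE)) for c in I}
print({c:(m.sum(),np.argwhere(m).mean(0)) for c,m in bl.items()})
r=fit(bl,GRIP,[.44,.36,0]);print("stud",np.round(r.x,4),np.degrees(r.x[2]),r.fun)
for c in I:
    q=fit({c:bl[c]},GRIP,r.x);print(c,np.round(q.x,4),q.fun)
ra={c:cv2.morphologyEx(np.load(f"pics/{c}_rail.npy"),cv2.MORPH_CLOSE,np.ones((15,15)))>0 for c in I}
r=fit(ra,RAIL,[.455,.05,-1.57]);print("rail",np.round(r.x,4),np.degrees(r.x[2]),r.fun)
for c in I:
    q=fit({c:ra[c]},RAIL,r.x);print(c,np.round(q.x,4),q.fun)
rx=r.x
for c in I:
    im=I[c];H=cv2.cvtColor(im,cv2.COLOR_BGR2HSV)
    red=((H[...,0]<6)|(H[...,0]>172))&(H[...,1]>140)&(H[...,2]>80)&(cv2.dilate(ra[c].astype(np.uint8),np.ones((5,5)))>0)
    n,l,s,ce=cv2.connectedComponentsWithStats(red.astype(np.uint8))
    P=[]
    for k in range(1,n):
        if s[k,4]>12: w=onz(c,ce[k],.037);P.append(w);print(c,s[k],ce[k],np.round(w,4))
    m=np.mean(P,0)[:2]-rx[:2];print("mid in rail",m@[np.cos(rx[2]),np.sin(rx[2])],m@[-np.sin(rx[2]),np.cos(rx[2])])
    # overlay
    for B,p,col in((RAIL,rx,(0,0,255)),(box(-.035,.035,-.022,.022,.034,.034),rx,(255,0,255))):
        pass
    for z,B in((.034,[(-.05,-.045),(.175,-.045),(.175,.045),(-.05,.045)]),(.034,[(-.035,-.022),(.035,-.022),(.035,.022),(-.035,.022)])):
        pts=np.array([proj(c,q) for q in place(rx,np.array([(x,y,z) for x,y in B]))])
        I[c]=I[c] if I[c].shape[0]>400 else cv2.resize(I[c],None,fx=6,fy=6,interpolation=0)
        cv2.polylines(I[c],[np.round((pts+.5)*6).astype(np.int32)],True,(0,255,0),1)
a=I["top"][6*160:6*220,6*270:6*390];b=I["side"][6*180:6*290,6*230:6*310]
cv2.imwrite("pics/ov.png",np.hstack([cv2.resize(a,(440,220)),cv2.resize(b,(320,440))[:220]]) if 0 else np.vstack([cv2.resize(a,(500,250),interpolation=3),np.hstack([cv2.resize(b,(252,346),interpolation=3),np.zeros((346,248,3),np.uint8)])]))
E
```

```text
{'top': (np.int64(215), array([216.36744186, 163.45116279])), 'side': (np.int64(357), array([119.48179272, 239.3977591 ]))}
stud [0.436  0.3499 0.0095] 0.546615834049949 -1.5596575636072902
top [0.436  0.3499 0.0095] -0.6680276076601536Traceback (most recent call last):
  File "<stdin>", line 7, in <module>
  File "fit.py", line 14, in fit
    return minimize(f,p0,method="Nelder-Mead",options=dict(initial_simplex=[p0]+[np.array(p0)+d for d in np.diag([.015,.015,.15])],xatol=1e-4,fatol=1e-4))
    res = _minimize_neldermead(fun, x0, args, callback, bounds=bounds,
                               **options)
    fsim[j] = func(sim[j])
              ~~~~^^^^^^^^
    fx = function(np.copy(x), *(wrapper_args + args))
  File "fit.py", line 13, in <lambda>
    f=lambda p:-sum(iou(c,p,B,m,z) for c,m in ms.items())
                ~~~^^^^^^^^^^^^^^^^^^^^^^^^^^^^^^^^^^^^^^
  File "fit.py", line 13, in <genexpr>
    f=lambda p:-sum(iou(c,p,B,m,z) for c,m in ms.items())
                    ~~~^^^^^^^^^^^
  File "fit.py", line 7, in iou
    S=8;h=cv2.convexHull(np.array([proj(cam,q) for q in place(p,B,z)],np.float32))
                                   ~~~~^^^^^^^
  File "h.py", line 4, in proj
    c=calibration(cam);T=np.array(c["T"]);f=192/np.tan(np.radians(c["vfov"]/2))
ValueError: time passes only in moves, steps and waits
```

```bash
sed -i '3i import functools\n@functools.lru_cache\ndef cal(n): return calibration(n)' h.py; sed -i 's/c=calibration(cam)/c=cal(cam)/' h.py
cat > run2.py <<'E'
from fit import *
I={c:cv2.imread(f"pics/{c}0.png") for c in("top","side")}
bl={c:big(hsv(I[c],*BLUE)) for c in I}
r=fit(bl,GRIP,[.44,.36,0]);print("stud",np.round(r.x,4),np.degrees(r.x[2]),r.fun)
st=r.x
for c in I:
    q=fit({c:bl[c]},GRIP,r.x);print(c,np.round(q.x,4),q.fun,[proj(c,v).round() for v in place(q.x,GRIP)][1::2],cv2.boundingRect(bl[c].astype(np.uint8)))
ra={c:cv2.morphologyEx(np.load(f"pics/{c}_rail.npy"),cv2.MORPH_CLOSE,np.ones((15,15)))>0 for c in I}
r=fit(ra,RAIL,[.455,.05,-1.57]);print("rail",np.round(r.x,4),np.degrees(r.x[2]),r.fun)
for c in I:
    q=fit({c:ra[c]},RAIL,r.x);print(c,np.round(q.x,4),q.fun)
rx=r.x
for c in I:
    im=I[c];H=cv2.cvtColor(im,cv2.COLOR_BGR2HSV)
    red=((H[...,0]<6)|(H[...,0]>172))&(H[...,1]>140)&(H[...,2]>80)&(cv2.dilate(ra[c].astype(np.uint8),np.ones((5,5)))>0)
    n,l,s,ce=cv2.connectedComponentsWithStats(red.astype(np.uint8))
    P=[]
    for k in range(1,n):
        if s[k,4]>12: w=onz(c,ce[k],.037);P.append(w);print(c,s[k],ce[k],np.round(w,4))
    m=np.mean(P,0)[:2]-rx[:2];print("mid in rail",m@[np.cos(rx[2]),np.sin(rx[2])],m@[-np.sin(rx[2]),np.cos(rx[2])])
    I[c]=cv2.resize(im,None,fx=6,fy=6,interpolation=2)
    for p,z,B in((rx,.034,(-.05,.175,-.045,.045)),(rx,.034,(-.035,.035,-.022,.022)),(st,.088,(-.029,.029,-.008,.008)),(st,.008,(-.026,.026,-.015,.015))):
        Q=[(B[0],B[2],z),(B[1],B[2],z),(B[1],B[3],z),(B[0],B[3],z)]
        pts=np.array([proj(c,q) for q in place(p,np.array(Q))])
        cv2.polylines(I[c],[np.round((pts+.5)*6).astype(np.int32)],True,(0,255,0),2)
t,s=I["top"],I["side"]
A=t[960:1320,1620:2340];D=t[1140:1440,900:1200];b=s[1080:1740,1380:1860];e=s[630:870,1320:1560]
o=np.zeros((600,800,3),np.uint8);o[:250,:500]=cv2.resize(A,(500,250));o[:250,510:760]=cv2.resize(D,(250,250));o[255:600,:250]=cv2.resize(b,(250,345));o[255:495,510:750]=e
cv2.imwrite("pics/ov.png",o)
E
python3 run2.py
```

```text
stud [0.436  0.3499 0.0095] 0.546615834049949 -1.5596575636072902
top [0.436  0.3499 0.0095] -0.6680276076601536 [array([166., 227.]), array([158., 228.]), array([164., 200.]), array([156., 201.])] (159, 203, 10, 27)
side [ 0.4361  0.3538 -0.2031] -0.9270773988768617 [array([226., 114.]), array([227., 112.]), array([251., 115.]), array([252., 112.])] (227, 113, 26, 14)
rail [ 0.4612  0.0461 -1.6223] -92.9505224317553 -1.9504230064320214
top [ 0.4602  0.0451 -1.6223] -0.9764557057624047
side [ 0.4618  0.0464 -1.6243] -0.9849459105629436
top [339 169   4   8  22] [341.04545455 172.        ] [ 0.4918 -0.0513  0.037 ]
top [344 200   4  10  29] [345.03448276 204.82758621] [ 0.4154 -0.0471  0.037 ]
mid in rail 0.09551336509424448 -0.0026580577355399967
side [286 231  13   4  40] [292.15 232.05] [ 0.4927 -0.0514  0.037 ]
side [239 232  13   6  43] [244.46511628 234.02325581] [ 0.4182 -0.0486  0.037 ]
mid in rail 0.09621590631230222 -0.0007728384872436321
```

View pics/ov.png

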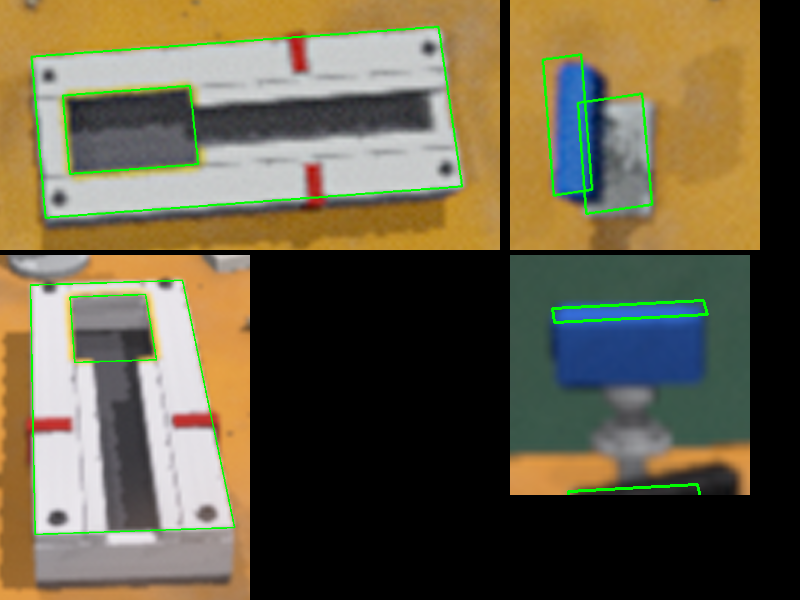

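```bash
python3 - <<'E'
from fit import *
from scipy.optimize import differential_evolution as de
I={c:cv2.imread(f"pics/{c}0.png") for c in("top","side")}
bl={c:big(hsv(I[c],(95,90,30),(130,255,255))) for c in I}
for cs in (("top",),("top","side")):
    r=de(lambda p:-sum(iou(c,p,GRIP,bl[c]) for c in cs),[(.42,.45),(.33,.37),(-.3,.3)],popsize=8,maxiter=25,seed=1,polish=False)
    print(cs,r.x.round(4),np.degrees(r.x[2]),r.fun)
E
```

```text
('top',) [ 0.4348  0.3481 -0.0184] -1.0518199098351833 -0.7284842023647994
('top', 'side') [ 0.4358  0.3497 -0.0451] -2.5866568672371373 -1.6060968385314558
```

```bash
cat > rows.py <<'E'
# usage: rows(wps): wps=(x,y,z,yaw deg) world; start pose = given or current measured
from h import *
def rows(W,start=None):
    s=get_state();R=np.array(s["eef_rot"]);p=np.array(s["ee_pos"]);yaw=np.degrees(np.arctan2(R[1,0],R[0,0]))
    print("t",round(s["time"],2),"p",p.round(4),"yaw",yaw.round(2),"F",np.round(s["ft_force"],1),"w",round(s["gripper_width"],4))
    for x,y,z,a in W:
        d=R.T@(np.array([x,y,z])-p);print(np.round(d,4).tolist(),round(-((a-yaw+180)%360-180)/10,3))
E
python3 - <<'E'
from rows import *
rows([(.19,-.555,.24,12),(.235,-.51,.24,10),(.28,-.465,.24,8),(.325,-.42,.24,6),(.365,-.375,.24,4),(.395,-.32,.24,2),(.415,-.262,.24,0),(.43,-.202,.24,-3)])
E
```

```text
t 0.5 p [ 0.1527 -0.606   0.2225] yaw 14.14 F [ 0.2  0.1 -0.5] w 0.0869
[0.0486, -0.0404, -0.0175] 0.214
[0.1032, -0.073, -0.0175] 0.414
[0.1579, -0.1056, -0.0175] 0.614
[0.2125, -0.1383, -0.0175] 0.814
[0.2623, -0.1722, -0.0175] 1.014
[0.3048, -0.2182, -0.0175] 1.214
[0.3384, -0.2695, -0.0175] 1.414
[0.3676, -0.324, -0.0175] 1.714
```

```bash
python3 -m jog '[0.049,-0.04,-0.0175,0,0,0.2, 0.103,-0.073,-0.0175,0,0,0.4, 0.158,-0.106,-0.0175,0,0,0.6, 0.2125,-0.138,-0.0175,0,0,0.8, 0.262,-0.172,-0.0175,0,0,1.0, 0.305,-0.218,-0.0175,0,0,1.2, 0.3385,-0.2695,-0.0175,0,0,1.4, 0.3675,-0.324,-0.0175,0,0,1.7]' 1
python3 - <<'E'
from rows import *
rows([(.437,-.14,.24,-3),(.437,-.078,.23,-3),(.437,-.016,.22,-3),(.437,.046,.21,-3),(.437,.108,.20,-3),(.437,.17,.19,-3),(.437,.232,.18,-3),(.4355,.294,.17,-3)])
E
```

```text
time: 1.5
ee_pos: [0.4304, -0.2025, 0.2403]
eef_rot: [[0.999, -0.052, 0.001], [-0.052, -0.999, -0.001], [0.001, 0.001, -1.0]]
ft_force: [-0.4, 0.3, -1.1]
gripper_width: 0.0871
t 1.5 p [ 0.4304 -0.2025  0.2403] yaw -2.95 F [-0.4  0.3 -1.1] w 0.0871
[0.0033, -0.0628, 0.0003] 0.005
[0.0001, -0.1247, 0.0102] 0.005
[-0.0031, -0.1866, 0.0202] 0.005
[-0.0063, -0.2485, 0.0302] 0.005
[-0.0095, -0.3105, 0.0401] 0.005
[-0.0127, -0.3724, 0.0501] 0.005
[-0.0159, -0.4343, 0.06] 0.005
[-0.0206, -0.4962, 0.07] 0.005
```

```bash
python3 -m jog '[0.003,-0.062,0,0,0,0, 0,-0.124,0.01,0,0,0, -0.003,-0.186,0.02,0,0,0, -0.006,-0.248,0.03,0,0,0, -0.0095,-0.310,0.04,0,0,0, -0.013,-0.372,0.05,0,0,0, -0.017,-0.434,0.06,0,0,0, -0.0205,-0.496,0.07,0,0,0]'
python3 - <<'E'
from rows import *
rows([(.4355,.349,.16,-4),(.4355,.349,.1,-4),(.4355,.349,.054,-4)])
a=snapshot("top")[170:270,100:250];b=snapshot("side")[80:180,180:330]
cv2.imwrite("pics/g.png",cv2.resize(np.vstack([a,b]),None,fx=3,fy=3,interpolation=2))
E
```

```text
time: 2.5
ee_pos: [0.4338, 0.2918, 0.1705]
eef_rot: [[0.999, -0.05, 0.001], [-0.05, -0.999, 0.0], [0.001, -0.0, -1.0]]
ft_force: [1.8, -0.3, 0.5]
gripper_width: 0.0875
t 2.5 p [0.4338 0.2918 0.1705] yaw -2.85 F [ 1.8 -0.3  0.5] w 0.0875
[-0.0012, -0.0572, 0.0105] 0.115
[-0.0012, -0.0572, 0.0705] 0.115
[-0.0013, -0.0572, 0.1165] 0.115
```

View pics/g.png

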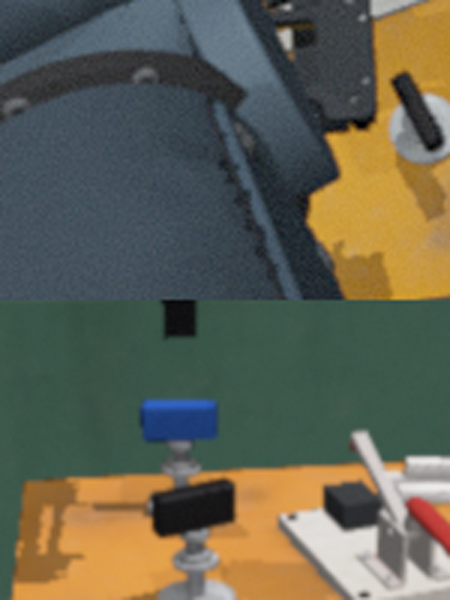

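```bash
python3 -m jog '[0,-0.055,0.01,0,0,0.1, 0,-0.055,0.06,0,0,0.1, 0,-0.055,0.10,0,0,0.1, 0,-0.055,0.116,0,0,0.1, 0,-0.055,0.116,0,0,0.1]'
python3 -m jog '[0,0,0,0,0,0, 0,0,0,0,0,0, 0,0,0,0,0,0, 0,0,0,0,0,0]' -1
```

```text
time: 3.22
ee_pos: [0.4364, 0.3438, 0.054]
eef_rot: [[0.998, -0.068, -0.002], [-0.068, -0.998, -0.001], [-0.001, 0.001, -1.0]]
ft_force: [0.5, 0.2, 0.7]
gripper_width: 0.0869
time: 3.72
ee_pos: [0.4366, 0.3446, 0.0551]
eef_rot: [[0.998, -0.067, 0.001], [-0.067, -0.998, 0.0], [0.001, -0.0, -1.0]]
ft_force: [0.4, 0.2, 0.5]
gripper_width: 0.0547
```

```bash
python3 -m jog '[0,0,0,0,0,0, 0,0,0,0,0,0, 0,0,0,0,0,0, 0,0,0,0,0,0, 0,0,0,0,0,0, 0,0,0,0,0,0]' -1
python3 - <<'E'
from fit import *
m=snapshot("side");b=big(hsv(m,*BLUE));print(b.sum(),cv2.boundingRect(b.astype(np.uint8)))
E
```

```text
time: 4.47
ee_pos: [0.4366, 0.3446, 0.0545]
eef_rot: [[0.998, -0.068, 0.0], [-0.068, -0.998, 0.0], [0.0, -0.0, -1.0]]
ft_force: [0.1, 1.5, -0.1]
gripper_width: 0.0176
133 (226, 114, 11, 14)
```

```bash
python3 -m jog '[0,0,0,0,0,0, 0,0,-0.02,0,0,0, 0,0,-0.06,0,0,0, 0,0,-0.11,0,0,0, 0,0,-0.11,0,0,0]'
python3 - <<'E'
from rows import *
R=-92.95+180
rows([(.44,.30,.17,0),(.445,.25,.17,10),(.45,.2,.17,20),(.455,.15,.165,30),(.46,.1,.16,40),(.461,.06,.15,50),(.4612,.0461,.15,60),(.4612,.0461,.15,70),(.4612,.0461,.15,80),(.4612,.0461,.15,R)])
a=snapshot("side")[60:210,170:320]
cv2.imwrite("pics/l.png",cv2.resize(a,None,fx=3,fy=3,interpolation=2))
E
```

```text
time: 5.15
ee_pos: [0.4387, 0.3455, 0.1679]
eef_rot: [[0.998, -0.067, 0.007], [-0.067, -0.998, 0.003], [0.007, -0.004, -1.0]]
ft_force: [1.0, 0.5, -2.3]
gripper_width: 0.018
t 5.15 p [0.4387 0.3455 0.1679] yaw -3.84 F [ 1.   0.5 -2.3] w 0.018
[0.0044, 0.0453, -0.0022] -0.384
[0.0127, 0.0949, -0.0023] -1.384
[0.0211, 0.1444, -0.0025] -2.384
[0.0294, 0.194, 0.0024] -3.384
[0.0377, 0.2436, 0.0073] -4.384
[0.0413, 0.2834, 0.0172] -5.384
[0.0424, 0.2973, 0.0171] -6.384
[0.0424, 0.2973, 0.0171] -7.384
[0.0424, 0.2973, 0.0171] -8.384
[0.0424, 0.2973, 0.0171] -9.089
```

View pics/l.png

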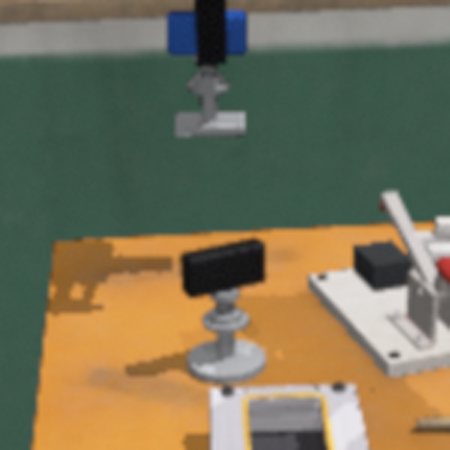

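```bash
python3 -m jog '[0.004,0.045,-0.008,0,0,-0.6, 0.012,0.095,-0.01,0,0,-1.6, 0.021,0.144,-0.01,0,0,-2.6, 0.029,0.194,-0.01,0,0,-3.6, 0.037,0.244,-0.01,0,0,-4.6, 0.041,0.28,-0.01,0,0,-5.6, 0.042,0.297,-0.005,0,0,-6.6, 0.042,0.297,0,0,0,-7.6]'
python3 -m jog '[0,0,0,0,0,-1.0, 0,0,0,0,0,-1.5, 0,0,0,0,0,-1.5, 0,0,0,0,0,-1.5]'
python3 - <<'E'
from rows import *
rows([(.4612,.0461,.15,87.05)])
from fit import *
I={c:snapshot(c) for c in("top","side")}
for c in I:
    b=big(hsv(I[c],(95,90,30),(130,255,255)));print(c,b.sum(),cv2.boundingRect(b.astype(np.uint8)))
cv2.imwrite("pics/w.png",np.vstack([cv2.resize(I["top"][140:240,240:400],(640,400)),cv2.resize(I["side"][140:300,180:372],(480,400))[:, :] if 0 else cv2.resize(I["side"][140:290,180:420],(640,400))])[:800])
im=np.hstack([cv2.resize(I["top"][140:240,250:390],(420,300)),cv2.resize(I["side"][120:290,190:320],(374,490))[:300]]) if 0 else cv2.resize(I["side"][100:290,190:330],(420,570),interpolation=2)
cv2.imwrite("pics/w.png",np.hstack([im,np.vstack([cv2.resize(I["top"][150:240,250:375],(375,270),interpolation=2),np.zeros((300,375,3),np.uint8)])]))
E
```

```text
time: 6.2
ee_pos: [0.4565, 0.044, 0.1625]
eef_rot: [[0.304, 0.953, -0.005], [0.953, -0.304, 0.0], [-0.001, -0.005, -1.0]]
ft_force: [0.8, -0.2, -2.3]
gripper_width: 0.0177
time: 6.7
ee_pos: [0.4574, 0.0454, 0.1635]
eef_rot: [[0.051, 0.999, -0.003], [0.999, -0.051, 0.0], [0.0, -0.003, -1.0]]
ft_force: [-0.8, -0.6, -1.7]
gripper_width: 0.018
t 6.7 p [0.4574 0.0454 0.1635] yaw 87.07 F [-0.8 -0.6 -1.7] w 0.018
[0.0009, 0.0038, 0.0135] 0.002
top 16 (315, 237, 3, 13)
side 322 (259, 108, 13, 30)
```

View pics/w.png

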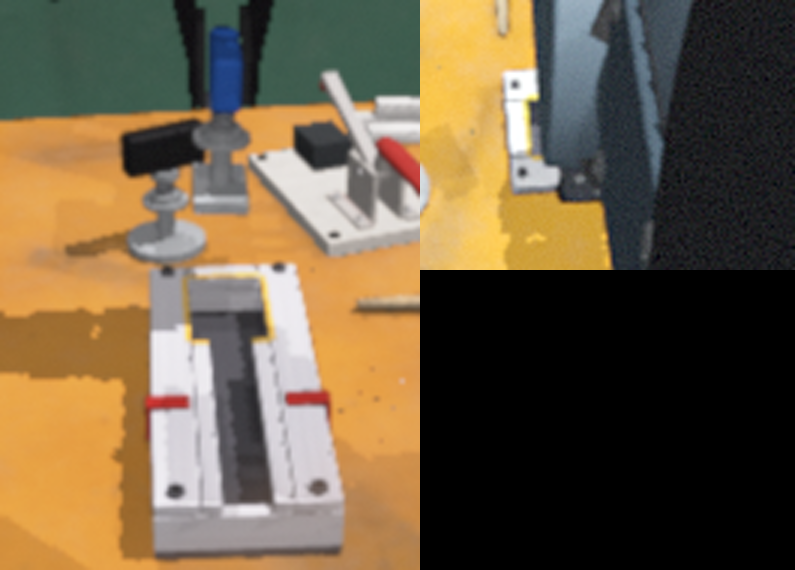

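```bash
python3 - <<'E'
from fit import *
z=.1635-.0545
for x,y in((.4574,.0454),(.4612,.0461),(.4574,.041)):
    P=place([x,y,np.radians(87)],np.array([(-.026,.015,0),(-.026,-.015,0),(-.026,.015,.008),(-.026,-.015,.008),(-.029,.008,.088),(-.029,-.008,.088),(-.029,.008,.058),(-.029,-.008,.058)]),z)
    print(x,y,[((proj("side",p)+.5-[190,100])*3).round().tolist() for p in P])
E
```

```text
0.4574 0.0454 [[195.0, 217.0], [250.0, 215.0], [195.0, 204.0], [251.0, 202.0], [206.0, 65.0], [238.0, 64.0], [207.0, 120.0], [238.0, 119.0]]
0.4612 0.0461 [[202.0, 216.0], [257.0, 214.0], [202.0, 203.0], [257.0, 201.0], [214.0, 64.0], [245.0, 63.0], [214.0, 119.0], [245.0, 118.0]]
0.4574 0.041 [[196.0, 221.0], [251.0, 219.0], [195.0, 208.0], [252.0, 206.0], [207.0, 68.0], [239.0, 67.0], [208.0, 123.0], [239.0, 122.0]]
```

```bash
python3 -m jog '[0,0.004,0,0,0,0, 0,0.004,0.04,0,0,0, 0,0.004,0.065,0,0,0, 0,0.004,0.065,0,0,0]'
python3 - <<'E'
from fit import *
from rows import *
rows([(.4612,.0461,.06,87.05)])
s=get_state();x,y,zz=s["ee_pos"];z=zz-.0545
for y2 in (y,y+.004): print([((proj("side",p)+.5-[220,130])*5).round().tolist() for p in place([x,y2,np.radians(87)],np.array([(-.026,.015,0),(-.026,-.015,0),(-.029,.008,.058),(-.029,-.008,.058)]),z)])
cv2.imwrite("pics/w2.png",cv2.resize(snapshot("side")[130:250,220:310],None,fx=5,fy=5,interpolation=2))
E
```

```text
time: 7.3
ee_pos: [0.4613, 0.0453, 0.0982]
eef_rot: [[0.05, 0.999, -0.004], [0.999, -0.05, 0.001], [0.0, -0.004, -1.0]]
ft_force: [0.1, 0.2, -1.8]
gripper_width: 0.0176
t 7.3 p [0.4613 0.0453 0.0982] yaw 87.13 F [ 0.1  0.2 -1.8] w 0.0176
[0.0008, -0.0, 0.0382] 0.008
[[189.0, 383.0], [278.0, 380.0], [209.0, 235.0], [258.0, 233.0]]
[[188.0, 377.0], [276.0, 374.0], [208.0, 229.0], [257.0, 228.0]]
```

View pics/w2.png

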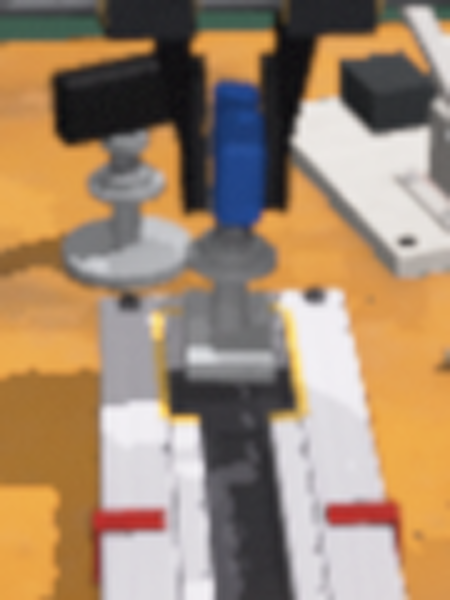

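```bash
python3 -m jog '[0.001,0.001,0.01,0,0,0, 0.001,0.001,0.02,0,0,0, 0.001,0.001,0.03,0,0,0, 0.001,0.001,0.036,0,0,0, 0.001,0.001,0.036,0,0,0]'
python3 - <<'E'
from rows import *
c=np.cos(np.radians(-92.95));s=np.sin(np.radians(-92.95))
rows([(.4612+c*d,.0461+s*d,.0622,87.05) for d in (.01,.03,.05,.07,.085,.096)])
E
```

```text
time: 7.98
ee_pos: [0.463, 0.0461, 0.0629]
eef_rot: [[0.05, 0.999, -0.001], [0.999, -0.05, 0.0], [0.0, -0.001, -1.0]]
ft_force: [-0.1, -1.0, -2.0]
gripper_width: 0.0176
t 7.97 p [0.463  0.0461 0.0629] yaw 87.14 F [-0.1 -1.  -2. ] w 0.0176
[-0.0101, -0.0018, 0.0008] 0.009
[-0.0301, -0.0019, 0.0007] 0.009
[-0.0501, -0.0019, 0.0007] 0.009
[-0.0701, -0.0019, 0.0007] 0.009
[-0.0851, -0.0019, 0.0007] 0.009
[-0.0961, -0.002, 0.0007] 0.009
```

```bash
python3 -m jog '[-0.01,-0.0015,0,0,0,0, -0.025,-0.0015,0,0,0,0, -0.04,-0.0015,0,0,0,0, -0.055,-0.0015,0,0,0,0, -0.07,-0.0015,0,0,0,0, -0.085,-0.0015,0,0,0,0, -0.085,-0.0015,0,0,0,0]'
python3 - <<'E'
from fit import *
from rows import *
c=np.cos(np.radians(-92.95));s=np.sin(np.radians(-92.95))
rows([(.4612+c*.096,.0461+s*.096,.0622,87.05)])
st=get_state();x,y,zz=st["ee_pos"];z=zz-.0545
print([((proj("side",p)+.5-[220,130])*4.5).round().tolist() for p in place([x,y,np.radians(87)],np.array([(-.029,.008,.088),(-.029,-.008,.088),(-.029,.008,.058),(-.029,-.008,.058)]),z)])
cv2.imwrite("pics/s1.png",cv2.resize(snapshot("side")[130:260,220:330],None,fx=4.5,fy=4.5,interpolation=2))
E
```

```text
time: 8.85
ee_pos: [0.458, -0.04, 0.0635]
eef_rot: [[0.052, 0.999, 0.001], [0.999, -0.052, -0.0], [-0.0, 0.001, -1.0]]
ft_force: [-0.3, 0.8, -2.8]
gripper_width: 0.0178
t 8.85 p [ 0.458  -0.04    0.0635] yaw 87.01 F [-0.3  0.8 -2.8] w 0.0178
[-0.0098, -0.0012, 0.0013] -0.004
[[205.0, 349.0], [255.0, 347.0], [206.0, 425.0], [254.0, 424.0]]
```

View pics/s1.png

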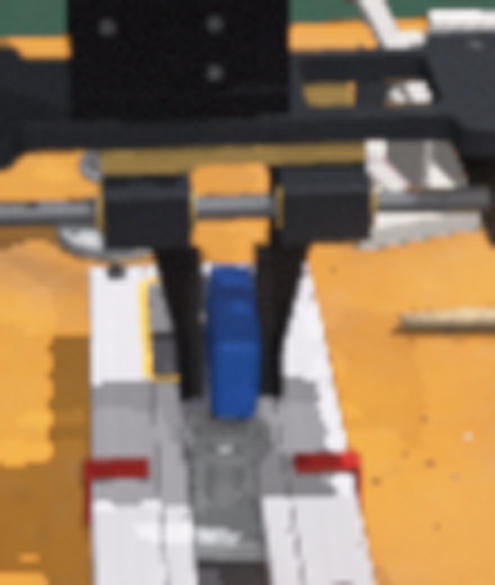

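```bash
python3 -m jog '[-0.006,-0.001,0,0,0,0, -0.0105,-0.001,0,0,0,0, -0.0105,-0.001,0,0,0,0, -0.0105,-0.001,0,0,0,0]'
python3 -m jog '[0,0,0,0,0,1.0, 0,0,0,0,0,2.0, 0,0,0,0,0,3.0, 0,0,0,0,0,4.0, 0,0,0,0,0,5.0, 0,0,0,0,0,6.0, 0,0,0,0,0,7.0, 0,0,0,0,0,8.0]'
python3 -m jog '[0,0,0,0,0,0.6, 0,0,0,0,0,1.0, 0,0,0,0,0,1.0, 0,0,0,0,0,1.0]'
python3 - <<'E'
from fit import *
from rows import *
c=np.cos(np.radians(-92.95));s=np.sin(np.radians(-92.95))
rows([(.4612+c*.096,.0461+s*.096,.0622,-2.95)])
print(np.round(get_state()["joint_positions"],1))
cv2.imwrite("pics/s2.png",cv2.resize(snapshot("side")[130:260,220:330],None,fx=4.5,fy=4.5,interpolation=2))
E
```

```text
time: 9.4
ee_pos: [0.4561, -0.049, 0.0635]
eef_rot: [[0.05, 0.999, -0.0], [0.999, -0.05, 0.0], [0.0, -0.0, -1.0]]
ft_force: [-0.6, -0.1, -2.9]
gripper_width: 0.0179
time: 10.4
ee_pos: [0.4561, -0.0489, 0.0635]
eef_rot: [[0.993, 0.119, -0.0], [0.119, -0.993, 0.0], [-0.0, -0.0, -1.0]]
ft_force: [-0.2, 0.2, -1.9]
gripper_width: 0.0175
time: 10.9
ee_pos: [0.4561, -0.049, 0.0635]
eef_rot: [[0.999, -0.049, -0.0], [-0.049, -0.999, 0.0], [-0.0, -0.0, -1.0]]
ft_force: [0.4, -0.5, -3.0]
gripper_width: 0.0177
t 10.9 p [ 0.4561 -0.049   0.0635] yaw -2.78 F [ 0.4 -0.5 -3. ] w 0.0177
[0.0002, 0.0007, 0.0013] 0.017
[-20.1  34.2 113.2  -0.   32.6  72.6]
```

View pics/s2.png

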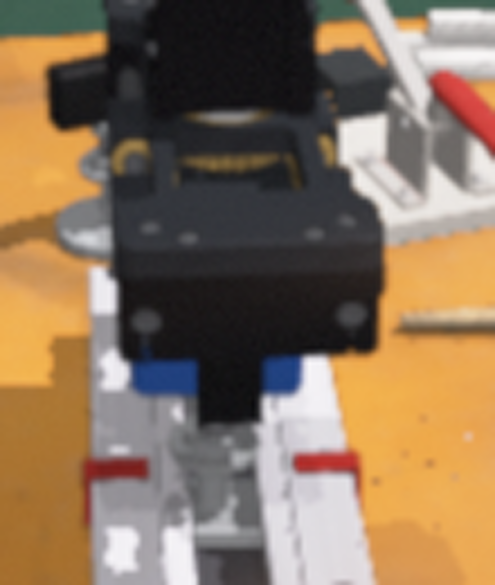

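```bash
python3 -m jog '[0,0,0.001,0,0,0, 0,0,0.002,0,0,0, 0,0,0.0025,0,0,0, 0,0,0.0025,0,0,0]'
python3 -m jog '[0,0,0,0,0,0, 0,0,0,0,0,0, 0,0,0,0,0,0, 0,0,0,0,0,0, 0,0,0,0,0,0, 0,0,0,0,0,0]' 0
```

```text
time: 11.45
ee_pos: [0.4561, -0.0492, 0.0609]
eef_rot: [[0.999, -0.05, -0.0], [-0.05, -0.999, 0.0], [-0.0, -0.0, -1.0]]
ft_force: [-0.1, 1.0, -3.7]
gripper_width: 0.0181
time: 12.2
ee_pos: [0.4561, -0.0492, 0.061]
eef_rot: [[0.999, -0.05, 0.0], [-0.05, -0.999, 0.0], [0.0, -0.0, -1.0]]
ft_force: [-0.7, 0.1, -0.5]
gripper_width: 0.0435
```

```bash
python3 -m jog '[0,0,-0.02,0,0,0, 0,0,-0.06,0,0,0, 0,0,-0.12,0,0,0, 0,0,-0.18,0,0,0, -0.02,0.06,-0.19,0,0,0, -0.04,0.12,-0.19,0,0,0, -0.06,0.18,-0.19,0,0,0, -0.08,0.24,-0.19,0,0,0]'
python3 - <<'E'
from fit import *
from rows import *
from scipy.optimize import differential_evolution as de
rows([])
I={c:snapshot(c) for c in("top","side")}
bl={c:big(hsv(I[c],(95,90,30),(130,255,255))) for c in I}
rx=np.array([.4612,.0461,np.radians(-92.95)])
for c in I:
    r=de(lambda p:-iou(c,p,GRIP,bl[c],.006),[(.44,.475),(-.075,-.025),(-.3,.2)],popsize=8,maxiter=20,seed=1,polish=False)
    d=r.x[:2]-rx[:2];print(c,bl[c].sum(),r.x.round(4),np.degrees(r.x[2]),r.fun,"rail x,y",d@[np.cos(rx[2]),np.sin(rx[2])],d@[-np.sin(rx[2]),np.cos(rx[2])])
cv2.imwrite("pics/f.png",np.hstack([cv2.resize(I["side"][170:290,220:320],(500,600),interpolation=2),np.vstack([cv2.resize(I["top"][150:230,300:360],(300,400),interpolation=2),np.zeros((200,300,3),np.uint8)])]))
E
```

```text
time: 13.2
ee_pos: [0.3646, -0.2829, 0.2512]
eef_rot: [[0.999, -0.05, 0.001], [-0.05, -0.999, -0.0], [0.001, 0.0, -1.0]]
ft_force: [1.4, -0.3, -0.3]
gripper_width: 0.0435
t 13.2 p [ 0.3646 -0.2829  0.2512] yaw -2.85 F [ 1.4 -0.3 -0.3] w 0.0435
top 227 [ 0.4539 -0.0475 -0.1521] -8.715954036998147 -0.7523483315169444 rail x,y 0.09380910315949051 -0.0024783955508058267
side 724 [ 0.4546 -0.0417 -0.1541] -8.829787149988805 -0.84322828481439 rail x,y 0.0880473591378213 -0.0021050630654582125
```

View pics/f.png

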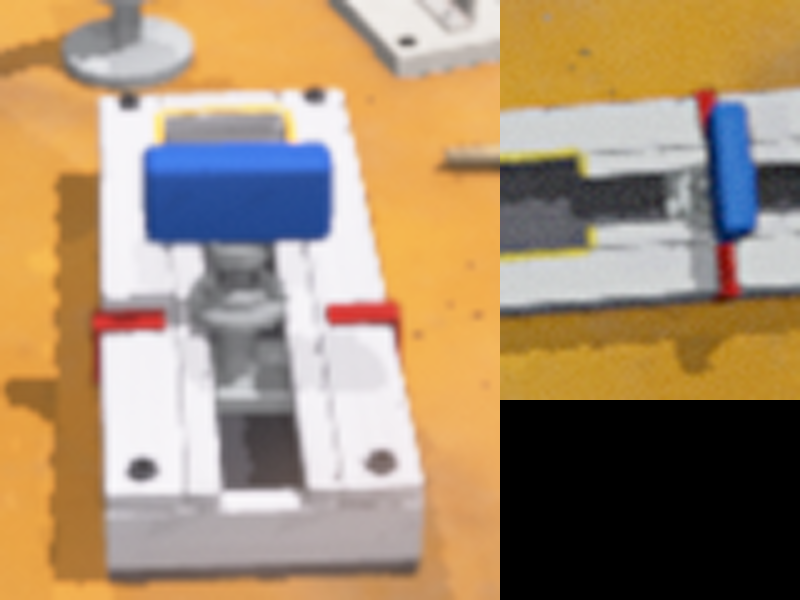

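```bash
python3 - <<'E'
from fit import *
rx=[.4612,.0461,np.radians(-92.95)]
for d in(.09,.094,.098):
    a=np.linspace(0,2*np.pi,60)
    w=np.array([(proj("side",p)+.5-[220,170])*5 for z in(.038,.047) for p in place(rx,np.c_[d+.016*np.cos(a),.016*np.sin(a),a*0+z])])
    P=place(rx,np.array([(d+.015,0,.014),(d+.015,0,.006),(d+.015,.01,.014),(d+.015,-.01,.014)]))
    t=np.array([(proj("top",p)+.5-[300,150])*5 for z in(.038,.047) for p in place(rx,np.c_[d+.016*np.cos(a),.016*np.sin(a),a*0+z])])
    b=np.array([(proj("top",p)+.5-[300,150])*5+[500,0] for p in place([*place(rx,np.array([[d,0,0]]))[0][:2],rx[2]+np.pi/2],GRIP,.006)])
    print(d,"washer",w.min(0).round(),w.max(0).round(),"head",[((proj("side",p)+.5-[220,170])*5).round().tolist() for p in P],"top washer",t.min(0).round()+[500,0],t.max(0).round()+[500,0],"bar",b.min(0).round(),b.max(0).round())
E
```

```text
0.09 washer [194. 251.] [297. 333.] head [[249.0, 394.0], [249.0, 414.0], [280.0, 393.0], [217.0, 395.0]] top washer [670. 149.] [745. 223.] bar [690.  90.] [758. 240.]
0.094 washer [195. 258.] [298. 341.] head [[249.0, 402.0], [249.0, 422.0], [281.0, 401.0], [217.0, 403.0]] top washer [678. 148.] [754. 222.] bar [699.  89.] [767. 239.]
0.098 washer [195. 265.] [299. 349.] head [[250.0, 410.0], [250.0, 430.0], [283.0, 409.0], [218.0, 411.0]] top washer [687. 148.] [763. 222.] bar [708.  88.] [777. 239.]
```

```bash
python3 - <<'E'
from fit import *
rx=[.4612,.0461,np.radians(-92.95)]
I={c:snapshot(c) for c in("top","side")}
for c,o in(("side",(220,170)),("top",(300,150))):
    H=cv2.cvtColor(I[c],cv2.COLOR_BGR2HSV)
    red=(((H[...,0]<6)|(H[...,0]>172))&(H[...,1]>140)&(H[...,2]>80))
    # sample along rail at lips y=+-.03, top z .037: redness profile
    B=I[c].astype(float);sc=B[...,2]-B[...,:2].mean(2)
    D=np.arange(.08,.113,.001)
    for ys in([.028,.032,.036],[-.028,-.032,-.036]):
        P=np.mean([[cv2.getRectSubPix(sc.astype(np.float32),(1,1),tuple(map(float,proj(c,p))))[0,0] for p in place(rx,np.array([(d,y,.037) for d in D]))] for y in ys],0)
        P=np.clip(P-P.max()*.3,0,None);print(c,ys[0],"clip d=",(P*D).sum()/P.sum(),"max",P.max())
# washer/bar compare: edges of bar top in top camera via lightness already; blue centroid
b=big(hsv(I["top"],(95,90,30),(130,255,255)));ys,xs=np.nonzero(b);print("top bar",cv2.minAreaRect(np.c_[xs,ys].astype(np.float32)))
# bar axis direction via PCA vs predicted for yaw
for yw in(-3,-6,-9):
    for c in I:
        m=big(hsv(I[c],(95,90,30),(130,255,255)));q=np.argwhere(m)[:,::-1].astype(float);C=q.mean(0);w,v=np.linalg.eigh(np.cov((q-C).T));v=v[:,1]
        S=8;R=np.zeros((384*S,512*S),np.uint8);h=cv2.convexHull(np.array([proj(c,p) for p in place([.4545,-.046,np.radians(yw)],GRIP,.006)],np.float32));cv2.fillConvexPoly(R,np.round((h+.5)*S).astype(np.int32),1)
        g=np.argwhere(R)[:,::-1]/S;C2=g.mean(0)-.5;w,u=np.linalg.eigh(np.cov(g.T));u=u[:,1]
        print(c,yw,"obs",C.round(2),np.degrees(np.arctan(v[1]/v[0])).round(1),"pred",C2.round(2),np.degrees(np.arctan(u[1]/u[0])).round(1),m.sum(),R.sum()/64)
E
```

```text
side 0.028 clip d= 0.09601177722747636 max 109.537895
side -0.028 clip d= 0.09627675398921687 max 105.069046
top 0.028 clip d= 0.09343037609863988 max 44.88741
top -0.028 clip d= 0.09606311742488881 max 79.65084
top bar ((346.2279052734375, 183.91815185546875), (26.208486557006836, 9.512216567993164), 86.18592071533203)
top -3 obs [345.96 184.27] 86.0 pred [345.44 183.32] 84.3 229 308.765625
side -3 obs [267.01 207.92] -0.3 pred [267.68 208.88] -2.0 727 870.265625
top -6 obs [345.96 184.27] 86.0 pred [345.39 183.36] 87.4 229 304.28125
side -6 obs [267.01 207.92] -0.3 pred [267.53 208.88] -0.4 727 868.03125
top -9 obs [345.96 184.27] 86.0 pred [345.41 183.34] -89.5 229 298.34375
side -9 obs [267.01 207.92] -0.3 pred [267.39 208.88] 1.8 727 872.21875
```

```bash
python3 -m jog '[0.02,-0.06,0,0,0,0.2, 0.04,-0.12,0,0,0,0.2, 0.06,-0.18,0,0,0,0.2, 0.078,-0.24,0.01,0,0,0.2, 0.078,-0.24,0.07,0,0,0.2, 0.078,-0.24,0.13,0,0,0.2, 0.078,-0.24,0.17,0,0,0.2, 0.078,-0.24,0.19,0,0,0.2]'
python3 -m jog '[0,0,0,0,0,0, 0,0,0,0,0,0, 0,0,0,0,0,0, 0,0,0,0,0,0, 0,0,0,0,0,0, 0,0,0,0,0,0, 0,0,0,0,0,0, 0,0,0,0,0,0]' -1
```

```text
time: 14.4
ee_pos: [0.4535, -0.0427, 0.059]
eef_rot: [[0.997, -0.081, -0.005], [-0.081, -0.997, 0.002], [-0.005, -0.002, -1.0]]
ft_force: [0.4, -0.2, 0.6]
gripper_width: 0.0434
time: 15.4
ee_pos: [0.4562, -0.0461, 0.0619]
eef_rot: [[0.996, -0.085, 0.002], [-0.085, -0.996, -0.001], [0.002, 0.001, -1.0]]
ft_force: [0.1, -0.7, 6.8]
gripper_width: 0.0169
```

```bash
python3 -m jog '[0,0,0,0,0,0, 0,0,0,0,0,0]'; python3 - <<'E'
from fit import *
from rows import *
rows([(.4563,-.0497,.062,-3)])
im=snapshot("side");cv2.imwrite("pics/r.png",cv2.resize(im[130:260,220:330],None,fx=4.5,fy=4.5,interpolation=2))
E
```

```text
time: 15.65
ee_pos: [0.4562, -0.0461, 0.0619]
eef_rot: [[0.996, -0.085, 0.002], [-0.085, -0.996, -0.001], [0.002, 0.001, -1.0]]
ft_force: [-0.3, -1.5, 7.1]
gripper_width: 0.0168
t 15.65 p [ 0.4562 -0.0461  0.0619] yaw -4.87 F [-0.3 -1.5  7.1] w 0.0168
[0.0004, 0.0036, -0.0001] -0.187
```

View pics/r.png

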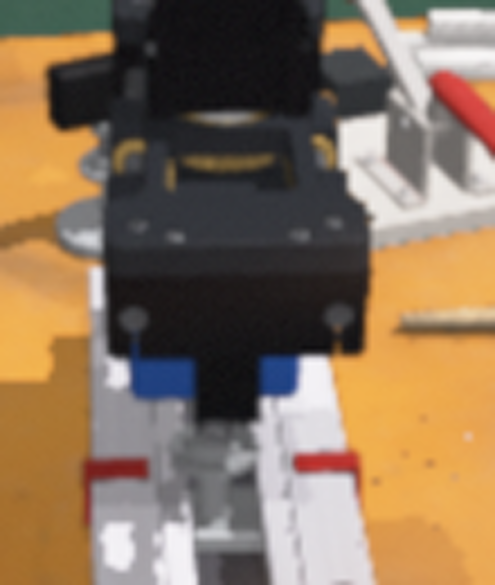

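```bash
python3 -m jog '[0,0,-0.001,0,0,0, 0,0,-0.002,0,0,-1.0, 0,0,-0.002,0,0,-2.0, 0,0,-0.002,0,0,-3.0, 0,0,-0.002,0,0,-4.0, 0,0,-0.002,0,0,-5.0, 0,0,-0.002,0,0,-6.0, 0,0,-0.002,0,0,-7.0]'
python3 -m jog '[0,0,0,0,0,-1.0, 0,0,0,0,0,-2.0, 0,0,0,0,0,-2.2, 0,0,0,0,0,-2.2]'
python3 -m jog '[-0.003,0.001,0,0,0,0, -0.006,0.001,0,0,0,0, -0.006,0.001,0,0,0,0, -0.006,0.001,0,0,0,0]'
python3 - <<'E'
from fit import *
from rows import *
rows([(.458,-.0523,.063,87.05)])
st=get_state();x,y,zz=st["ee_pos"];im=snapshot("side");m=big(hsv(im,(95,90,30),(130,255,255)))
print(cv2.boundingRect(m.astype(np.uint8)))
E
```

```text
time: 16.7
ee_pos: [0.4549, -0.0454, 0.0626]
eef_rot: [[0.415, 0.91, -0.001], [0.91, -0.415, 0.001], [0.0, -0.001, -1.0]]
ft_force: [-0.2, 0.2, -1.9]
gripper_width: 0.0166
time: 17.2
ee_pos: [0.4553, -0.0455, 0.0628]
eef_rot: [[0.052, 0.999, -0.001], [0.999, -0.052, 0.0], [0.0, -0.001, -1.0]]
ft_force: [0.1, -0.9, -2.6]
gripper_width: 0.0166
time: 17.7
ee_pos: [0.4562, -0.0517, 0.063]
eef_rot: [[0.05, 0.999, -0.0], [0.999, -0.05, 0.0], [0.0, -0.0, -1.0]]
ft_force: [-0.1, -0.8, -2.5]
gripper_width: 0.0172
t 17.7 p [ 0.4562 -0.0517  0.063 ] yaw 87.12 F [-0.1 -0.8 -2.5] w 0.0172
[-0.0005, 0.0019, -0.0] 0.007
(264, 194, 14, 36)
```

```bash
python3 -m jog '[0,0.001,0,0,0,1.0, 0,0.001,0,0,0,2.0, 0,0.001,0,0,0,3.0, 0,0.001,0,0,0,4.0, 0,0.001,0,0,0,5.0, 0,0.001,0,0,0,6.0, 0,0.001,0,0,0,7.0, 0,0.001,0,0,0,8.0]'
python3 -m jog '[0,0,0,0,0,0.6, 0,0,0,0,0,1.1, 0,0,0,0,0,1.1, 0,0,0.001,0,0,1.1, 0,0,0.002,0,0,1.1, 0,0,0.002,0,0,1.1]'
python3 -m jog '[0,0,0,0,0,0, 0,0,0,0,0,0, 0,0,0,0,0,0, 0,0,0,0,0,0, 0,0,0,0,0,0, 0,0,0,0,0,0]' 0
```

```text
time: 18.75
ee_pos: [0.4571, -0.0516, 0.063]
eef_rot: [[0.993, 0.119, -0.0], [0.119, -0.993, 0.0], [-0.0, -0.0, -1.0]]
ft_force: [-0.0, -0.1, -2.6]
gripper_width: 0.0172
time: 19.5
ee_pos: [0.4572, -0.0519, 0.0618]
eef_rot: [[0.998, -0.066, 0.0], [-0.066, -0.998, -0.001], [0.0, 0.001, -1.0]]
ft_force: [-1.4, -0.7, 8.6]
gripper_width: 0.0169
time: 20.25
ee_pos: [0.4572, -0.0516, 0.0609]
eef_rot: [[0.998, -0.067, -0.0], [-0.067, -0.998, 0.0], [-0.0, -0.0, -1.0]]
ft_force: [-0.0, -0.5, 0.7]
gripper_width: 0.0433
```

```bash
python3 -m jog '[0,0,-0.02,0,0,0, 0,0,-0.06,0,0,0, 0,0,-0.12,0,0,0, 0,0,-0.18,0,0,0, -0.02,0.06,-0.19,0,0,0, -0.04,0.12,-0.19,0,0,0, -0.06,0.18,-0.19,0,0,0, -0.08,0.24,-0.19,0,0,0]'
python3 - <<'E'
from fit import *
from rows import *
rows([])
I={c:snapshot(c) for c in("top","side")}
for c in I:
    m=big(hsv(I[c],(95,90,30),(130,255,255)));q=np.argwhere(m)[:,::-1].astype(float);C=q.mean(0);w,v=np.linalg.eigh(np.cov((q-C).T));v=v[:,1];print(c,C.round(2),np.degrees(np.arctan(v[1]/v[0])).round(1))
for q in("round_foot",):
    print([ (round(x["conf"],2),np.round(x["location"],1)) for x in recognise("top",q)[:1]])
cv2.imwrite("pics/f2.png",np.hstack([cv2.resize(I["side"][170:290,220:320],(500,600),interpolation=2),np.vstack([cv2.resize(I["top"][150:230,300:360],(300,400),interpolation=2),np.zeros((200,300,3),np.uint8)])]))
E
```

```text
time: 21.25
ee_pos: [0.3616, -0.2837, 0.2512]
eef_rot: [[0.998, -0.067, 0.001], [-0.067, -0.998, -0.0], [0.001, 0.0, -1.0]]
ft_force: [0.4, -0.0, -0.1]
gripper_width: 0.0434
t 21.25 p [ 0.3616 -0.2837  0.2512] yaw -3.85 F [ 0.4 -0.  -0.1] w 0.0434
top [348.54 183.42] 84.3
side [268.19 210.01] -2.0
[(0.89, array([243.6, 216.2]))]
```

```bash
python3 - <<'E'
from h import *
for c,(x,y,w,h) in(("top",(222,188,38,44)),("side",(226,138,36,52))):
    a=cv2.imread(f"pics/{c}0.png")[y:y+h,x:x+w].astype(np.float32);b=snapshot(c)[y:y+h,x:x+w].astype(np.float32)
    print(c,cv2.phaseCorrelate(a[...,1],b[...,1],cv2.createHanningWindow((w,h),cv2.CV_32F)),np.abs(a-b).mean())
close_job();print(get_state()["time"])
E
```

```text
top ((-0.11279071480359093, 0.6359685475858043), 0.9858654112286038) 5.2057414
side ((0.05584903531473273, -0.07384872389452468), 0.8516689835752479) 22.219728
the job is handed in; nothing more can be done
the job is handed in; nothing more can be done
```

The clamp stud is in the rail, and I handed the job in at about 21.5 s. I lowered it lengthwise through the window, slid it lengthwise to the clips, gave it a quarter turn and released it.

**Correction:** after the first release the pictures put the stud about 4 mm short of the clips and 2–3° off square. I gripped it again, and closing the jaws probably pushed it about 3 mm along the slot while the head lay crosswise. I then turned it lengthwise, slid it about 6 mm further, turned it back across the slot and let go.

**Last checks:**
- **Position:** the two cameras disagree slightly on how far along the slot it stands. The top camera gives about 99 mm and the side camera about 95 mm, against 96 mm for the clips.
- **Sideways and angle:** it is within about 1 mm of the slot's centre line. The bar angle matches a head lying square across the slot in both cameras.
- **Robot:** clear of everything, with no contact force. The highest force reading I saw was about 9 N.
- **Levelling foot:** the side view shows no shift; the top view shows 0.6 px, about 1 mm. The gripper never went near it after the first carry, so I take this as measurement noise. The side view's lighting also differed from the first picture.

I could not view the final picture because the 12-picture limit was reached, so the final checks are numeric only.

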